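# Peel the top tray off the nested stack and hold it out to the carver

## Robot

A 6-joint arm with a two-finger parallel gripper is mounted at the origin on the work surface. World frame = base frame: x ahead of the robot, y to its left, z up, the work surface at z = 0. Lengths are in m, angles in rad, forces in N, time in s.
With the tool pointing down it reaches from about 0.375 to 0.9 m from the base axis. Payload 3.1 kg.
Tool frame: the origin (TCP) lies between the finger pads; the fingertips stand 17 mm ahead of it and the grasp point (between the pads) lies 2 mm behind it; z points along the fingers, y is the line along which they close (so a half turn about z gives the same grasp; the last joint's range is limited). The gripper opens to 85 mm and grips with 20 to 120 N. Pads are 22 mm wide; open, the fingers measure 114 mm over their backs; the gripper's body (76 mm by 85 mm) begins 54 mm behind the grasp point. The pads swing forward as they close: fully open they stand 13 mm farther back than shut.
Start: joints at [-0.178, 0.527, 1.433, -0, 1.181, -0.178], TCP at [0.625, 0, 0.228] pointing down, gripper open.
Joint ranges: [-3.08, 3.08], [-0.75, 2.2], [0.22, 2.44], [-1.43, 4.57], [0, 2.65], [-2.85, 2.85]. Speed limits (rad/s): [2.79, 2.79, 3.14, 3.14, 3.14, 3.14].

## Interface

Orientations are given as a unit quaternion [x, y, z, w].
In Python, from station import sense, vision, order gives the robot as it stands.
- The arm moves only by the shell command python3 -m crank 'ROWS' [OPENING] [FORCE]. ROWS is JSON, a list of rows, each an object with "dp": the shift along the world's x, y, z in units of 30 mm (1.0 is 30 mm), a list of three; "angular": the turn, a rotation vector about the world's x, y, z in degrees, a list of three. In form: [{"dp": [dx, dy, dz], "angular": [ax, ay, az]}, ...]. A call has 1 to 20 rows; each row shifts and turns the commanded pose from where the row before left it; what a row does not reach is not made up. A row lasts 1/10 s, in which the tool goes at most 50 mm and 8.59 degrees, less where a joint would pass 70% of its speed; a pose out of reach is approached as far as the arm can. A call is refused whole if a number of a shift passes 1 or a number of a turn 8.59, either way. A call with a gripper value outside its range is refused whole. OPENING is the closure, from 0 (fully open) to 1 (shut), set as the call begins (- or left out, the last holds). The fingers move at their own pace and stop on an object; FORCE is the grip in N (left out, the last holds). Time passes only in rows, so rows that do not move let the fingers close. It gives the time, the measured TCP pose, the force, the opening and the grip force at its end, in the units of the state.
- sense(): the state, without advancing time (a new reading comes with each control period).
- vision.snapshot(name): name is "scene" or "side" or "wrist"; returns a dict with "image" (420x560x3 uint8, blue, green, red), "range_z" (420x560 float32, m along the optical axis (not along the pixel's ray), 0 where there is no reading), "mtx" (3x3 intrinsics, pixels), "pose" (4x4, takes a point from camera to world coordinates); the wrist camera has in their place "mount" (4x4, takes a point from camera to tool coordinates, whose origin is the TCP and whose axes are the flange's). Camera axes: x right, y down, z forward; pixel columns grow to the right and rows downward; lengths in m; the calibration is good to about 2 mm. The wrist camera is an equidistant fisheye: a pixel r from the principal point sees the ray r / f radians off the axis. A picture is of the moment at which its call begins: read the wrist's pose just before it.
- order.sign_off(): hands the job in; it is judged then, once.
The state is a dict: "t": time; "q": joint angles; "qd": joint speeds; "tau": joint torques, N m; "tcp_pos": TCP position; "tool_rot": TCP orientation; "force": force on the tool from outside, world axes, zero at the start; "ft_torque": the same for the moment, N m; "finger_gap": opening from 0.0 (shut) to 1.0 (fully open); "gripper_force": force on a finger pad.
Only numpy, scipy, OpenCV 4.12 (cv2) and the standard library are available. Lean on these libraries where they do the work, as an engineer would, in place of code of your own. Each camera call takes 0.05 s, during which the arm holds its last target. There are 200 camera calls.

## Task

The carver needs an empty tray, but the nested blue trays cling together at their corners and a straight pull can bring the whole stack up. Take the top tray by the rim at one corner, peel that corner up about 3 cm while the opposite corner still sits in the stack, then lift the tray off, leaving the other trays standing where they are and the tools and wood lying undisturbed. Finish while still holding the tray: keep it still and level in the gripper, about 20 cm above the middle of the green mat at the carver's place, and do not put it down or let go.

Things in the scene. Friction and masses are not known exactly. Their poses are not given: they have to be found in the camera images.
- tray_center (a point): Centre of the top tray, the one to take, half-way up it (27 mm above its underside). Blue formed plastic, about 0.19 kg, 159 mm along its own x by 219 mm along its own y over the rim, 54 mm high, open upward (z), 51 mm deep inside, its four corners cut off at 45 degrees. It has a solid rolled rim 10 mm wide and 11 mm high, inner face flush with the 2.5 mm wall.
- tray_corner0 (a point): Middle of the top tray's +x +y corner: on the rim's centre line, 5.5 mm below its top, at x 57.6, y 87.6, z +21.5 mm from tray_center in the tray's own axes (which are this point's axes too). The rim is straight here, cut at 45 degrees, 44 mm long inside, 53 mm outside, 10 mm thick to pinch across; its outward normal points midway between the tray's +x and +y.
- tray_corner1 (a point): Middle of the top tray's -x +y corner: on the rim's centre line, 5.5 mm below its top, at x -57.6, y 87.6, z +21.5 mm from tray_center in the tray's own axes (which are this point's axes too). The rim is straight here, cut at 45 degrees, 44 mm long inside, 53 mm outside, 10 mm thick to pinch across; its outward normal points midway between the tray's -x and +y.
- tray_corner2 (a point): Middle of the top tray's -x -y corner: on the rim's centre line, 5.5 mm below its top, at x -57.6, y -87.6, z +21.5 mm from tray_center in the tray's own axes (which are this point's axes too). The rim is straight here, cut at 45 degrees, 44 mm long inside, 53 mm outside, 10 mm thick to pinch across; its outward normal points midway between the tray's -x and -y.
- tray_corner3 (a point): Middle of the top tray's +x -y corner: on the rim's centre line, 5.5 mm below its top, at x 57.6, y -87.6, z +21.5 mm from tray_center in the tray's own axes (which are this point's axes too). The rim is straight here, cut at 45 degrees, 44 mm long inside, 53 mm outside, 10 mm thick to pinch across; its outward normal points midway between the tray's +x and -y.
- tray: The same top tray; origin at the centre of its underside, axes as for tray_center. Its lower 28 mm is a slightly tapered foot nested in the tray below; at that height a shoulder all round sits on the rim of the tray below. Above the shoulder the wall is upright.
- stack: The other 4 trays, clinging together as one, 0.72 kg, loose on the table; origin: centre of the underside, axes as the tray's. Top tray's underside is 104 mm, its rim 158 mm above it; 15 mm free between its rim and the rim below. Springy nubs catch each corner of the top tray after it has risen 4 mm, hold it with 2 to 3 N and let go at 8 mm: all four together can lift the stack, one corner at a time does not.
- mat_center (a point): Centre of the upper face of the green cutting mat that marks the carver's place, 220 by 300 by 3 mm, fixed flat on the table; z up.
- panel_center (a point): Bystander: carved relief panel lying on the mat, 110 by 150 by 20 mm; the point is at its centre, half-way up.
- gouge_center (a point): Bystander: carving gouge with wooden handle lying on the mat, 230 mm long and 27 mm thick; the point is at its middle, its x axis runs towards the blade.
- mallet_center (a point): Bystander: dark round wooden mallet standing on its head beyond the work, 82 mm across, 188 mm high; the point is on its axis 50 mm up.
- blank_center (a point): Bystander: dark walnut block 40 by 110 by 40 mm lying beside the stack; the point is at its centre.
There are look-alikes about, which are no part of the job. Of the things shaped like the tray, the blue one is meant.

How it is judged:
On the way:
1. one corner of the top tray is peeled up by more than 20 mm while the opposite corner is still down in the stack (raised less than 11 mm) (((z of tray_corner0 in the frame of stack above 0.1725 m and z of tray_corner2 in the frame of stack below 0.1635 m) or (z of tray_corner1 in the frame of stack above 0.1725 m and z of tray_corner3 in the frame of stack below 0.1635 m) or (z of tray_corner2 in the frame of stack above 0.1725 m and z of tray_corner0 in the frame of stack below 0.1635 m) or (z of tray_corner3 in the frame of stack above 0.1725 m and z of tray_corner1 in the frame of stack below 0.1635 m))), for 0.1 s.
At the end, for the whole second after the job is handed in: The tray hangs still in the fingers alone, its centre 0.15 to 0.38 m above the table and within 70 mm, seen from above, of the mat's middle, level to within 0.2 rad; the rest of the stack stands upright on the table within 30 mm of its starting place (height (world z) of tray_center between 0.15 and 0.38 m and horizontal distance between tray_center and mat_center below 0.07 m and angle between tray_center's own z axis and vertical below 0.2 rad and linear speed of tray below 0.03 m/s and contact force between tray and the fingers above 2 N and contact force between tray and stack below 0.1 N and height (world z) of stack below 0.006 m and angle between stack's own z axis and vertical below 0.04 rad and distance of stack from where it was at the start of the episode below 0.03 m); the arm keeps its last pose, push and grip.
It fails at once if the rest of the stack is pulled up or tipped along with the top tray (over 0.07 rad or 10 mm) (angle between stack's own z axis and vertical above 0.07 rad or height (world z) of stack above 0.01 m).
It fails at once if the rest of the stack is shoved more than 30 mm (distance of stack from where it was at the start of the episode above 0.03 m).
It fails at once if the carved panel, gouge, mallet or wood blank is moved more than 20 mm (distance of any of panel_center, gouge_center, mallet_center, blank_center from where it was at the start of the episode above 0.02 m).
It also fails if it takes over 42 s, if anything falls off the work surface, if the arm or the gripper's body presses on something with over 40 N, if the wrist force passes 120 N, or if a joint passes its speed limit or range.

## Working session

There is one attempt and no reset: what is moved stays moved. The work goes in short steps, Python scripts to look and compute and a shell command to move; the robot and the scene stay as the last step left them, time stands still between calls to the robot, and variables do not carry over. Pictures are saved under pics/ and viewed, at most 10 in all, crops included, and the job is handed in when it is done.

```bash
mkdir -p pics; ls
python3 - <<'E'
from station import sense, vision
import cv2,numpy as np,pickle
s=sense();print(s)
d={n:vision.snapshot(n) for n in("scene","side")}
pickle.dump(d,open('s0.pkl','wb'))
for n in d:
    cv2.imwrite(f'pics/{n}0.png',d[n]['image']);print(n,d[n]['mtx'],d[n]['pose'])
E
```

```text
pics
{'t': 0.0, 'q': array([-1.78497318e-01,  5.28486162e-01,  1.43392656e+00,  2.69204623e-05,
        1.18141318e+00, -1.78475494e-01]), 'qd': array([-0.00169433, -0.00049086, -0.00169261, -0.00122662, -0.00063622,
        0.00133445]), 'tau': array([ 2.50220628e-04, -4.42344439e+01, -1.78024775e+01, -2.06930472e-04,
        8.36740597e-03,  2.24214921e-05]), 'tcp_pos': array([6.24260232e-01, 1.72196636e-04, 2.27113644e-01]), 'tool_rot': array([ 7.07117679e-01,  7.07095001e-01, -6.26624559e-04, -9.24309529e-04]), 'force': array([-1.31086194, -0.29709497, -0.04494585]), 'ft_torque': array([0.02105779, 0.0009711 , 0.00114619]), 'gripper_force': 0.0, 'finger_gap': 0.9998488883390066}
scene [[467.43438779   0.         287.59504209]
 [  0.         467.43438779 209.51960613]
 [  0.           0.           1.        ]] [[-0.45966174  0.73233736 -0.50238737  1.21021698]
 [ 0.88804673  0.37318392 -0.26852702  0.36395157]
 [-0.00916949 -0.56957506 -0.82188817  1.18412447]
 [ 0.          0.          0.          1.        ]]
side [[404.92643333   0.         277.91730246]
 [  0.         404.92643333 209.84866159]
 [  0.           0.           1.        ]] [[ 0.96342142 -0.21056244  0.16577882  0.37902467]
 [-0.26791904 -0.7424325   0.61401414 -0.64285909]
 [-0.00620873 -0.63596968 -0.77168906  0.92100182]
 [ 0.          0.          0.          1.        ]]
```

View pics/scene0.png

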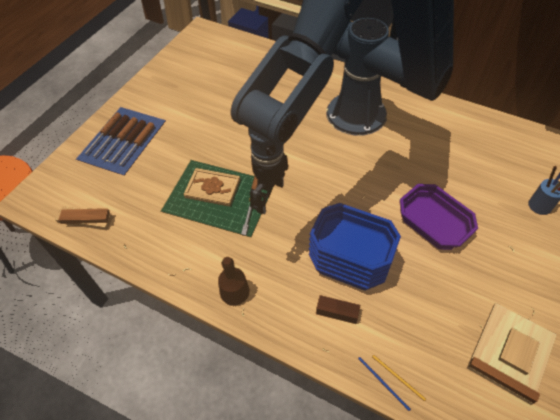

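View pics/side0.png

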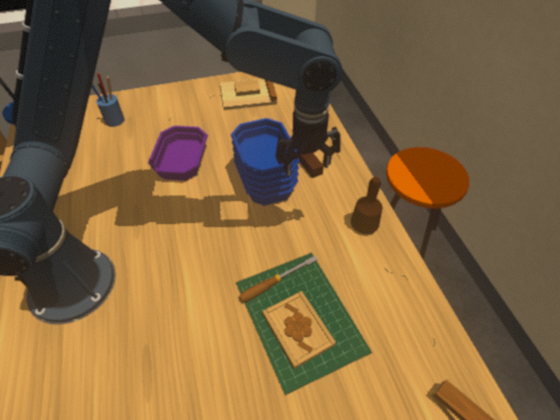

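The scene view shows the blue stack at about (355,245), the green mat at (213,197), the mallet at (232,283), the walnut blank at (338,309), and a purple look-alike tray at (438,215). In the side view the stack is at (265,160), partly hidden by the gripper, and the mat is at (303,320).

```bash
cat > m.py <<'E'
import cv2,numpy as np,pickle
def world(d):
    z=d['range_z'];K=d['mtx'];v,u=np.indices(z.shape)
    p=np.stack([(u-K[0,2])/K[0,0]*z,(v-K[1,2])/K[1,1]*z,z],-1)
    w=p@d['pose'][:3,:3].T+d['pose'][:3,3]; w[z==0]=np.nan
    return w
def hsv(d): return cv2.cvtColor(d['image'],cv2.COLOR_BGR2HSV)
def rect(P):
    r=cv2.minAreaRect(P[:,:2].astype(np.float32)); return r
E
python3 - <<'E'
from m import *
d=pickle.load(open('s0.pkl','rb'));A=[]
for n in d:
    w=world(d[n]);h=hsv(d[n])
    b=(h[...,0]>105)&(h[...,0]<125)&(h[...,1]>150)&(h[...,2]>60)
    near=(abs(w[...,0]-.7)<.3)&(abs(w[...,1]-.2)<.3)
    P=w[b&near&(w[...,2]>.03)]
    print(n,len(P),np.nanpercentile(P[:,2],[50,90,95,99,100]))
    R=P[(P[:,2]>.148)&(P[:,2]<.175)];A.append(R);print('rim',len(R),rect(R),R.min(0),R.max(0))
    g=(h[...,0]>50)&(h[...,0]<90)&(h[...,1]>80)
    G=w[g&(abs(w[...,2])<.02)&(w[...,0]>.2)&(w[...,0]<1)];print('mat',len(G),rect(G))
    for nm,c in dict(scene=dict(mallet=(232,285),blank=(338,309),panel=(213,187)),side=dict(mallet=(368,210),blank=(313,163),panel=(300,330)))[n].items():
        print(nm,w[c[1],c[0]])
A=np.vstack(A);print('both',rect(A)); pickle.dump(A,open('rim.pkl','wb'))
c,s,a=rect(A);
print(cv2.boxPoints(rect(A)))
im=np.full((400,400),0,np.uint8)
for p in A:
    q=((p[:2]-np.array(c))*1000*1.3+200).astype(int); 
    if (abs(q-200)<199).all(): im[q[1],q[0]]=255
cv2.imwrite('pics/rim.png',im)
E
```

```text
scene 2900 [0.10628977 0.15588453 0.15750616 0.15965847 0.16203802]
rim 502 ((0.5744353532791138, 0.21910567581653595), (0.15676860511302948, 0.21150830388069153), 4.008825302124023) [0.4918577  0.11586138 0.15014771] [0.65324715 0.32691789 0.16203802]
mat 1655 ((0.53819739818573, -0.2390599548816681), (0.21859876811504364, 0.2918960154056549), 9.350259780883789)
mallet [ 0.81851436 -0.00923582  0.09891058]
blank [0.72942068 0.25064692 0.03814773]
panel [ 0.52900413 -0.26431143  0.02070807]
side 1194 [0.10565844 0.12816479 0.15688093 0.15964477 0.32528024]
rim 94 ((0.5705078840255737, 0.1938440203666687), (0.150680810213089, 0.16833557188510895), 3.318096160888672) [0.49128309 0.11040133 0.15218405] [0.64362741 0.28223134 0.16073305]
mat 5371 ((0.5382015705108643, -0.24455994367599487), (0.21291954815387726, 0.29431697726249695), 8.754545211791992)
mallet [ 0.7845762  -0.0515109   0.09575984]
blank [0.72388405 0.210053   0.04042563]
panel [ 0.52524753 -0.28714905  0.01955643]
both ((0.5732877850532532, 0.21748682856559753), (0.15896819531917572, 0.21522009372711182), 3.318096160888672)
[[0.48770857 0.320316  ]
 [0.50016534 0.10545669]
 [0.658867   0.11465767]
 [0.6464102  0.32951695]]
```

View pics/rim.png

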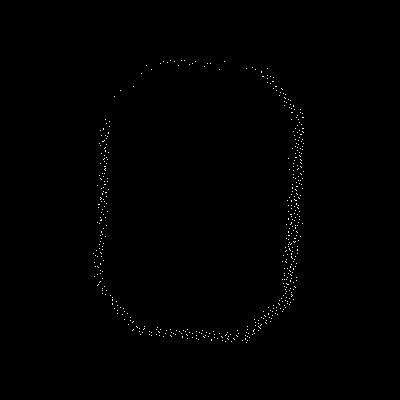

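The rim plot shows a clear octagon: centre about (0.574, 0.218), yaw about 3–4°. I'll use corner 3 (+x −y). First I move above it, then refine with the wrist camera.

```bash
python3 -m crank '[{"dp":[0.08,0.7,0.22],"angular":[0,0,-8.3]},{"dp":[0.08,0.7,0.22],"angular":[0,0,-8.3]},{"dp":[0.08,0.7,0.22],"angular":[0,0,-8.3]},{"dp":[0.08,0.7,0.22],"angular":[0,0,-8.3]},{"dp":[0.08,0.7,0.22],"angular":[0,0,-8.2]},{"dp":[0,0.4,0],"angular":[0,0,0]},{"dp":[0,0,0],"angular":[0,0,0]},{"dp":[0,0,0],"angular":[0,0,0]}]' 0.5 120
python3 - <<'E'
from station import sense, vision
from m import *
from scipy.spatial.transform import Rotation as Ro
s=sense();d=vision.snapshot("wrist");d2={n:vision.snapshot(n) for n in("scene","side")}
pickle.dump((s,d,d2),open('s1.pkl','wb'))
cv2.imwrite('pics/w1.png',d['image']);print(s['tcp_pos'],s['tool_rot'],s['q'],s['finger_gap'],d['mtx'],d['mount'])
E
```

```text
t: 0.9
tcp_pos: [0.6364, 0.1166, 0.2603]
tool_rot: [0.911, 0.413, -0.001, 0.0]
force: [0.2, 0.2, -0.1]
finger_gap: 0.5
gripper_force: 0.0
[0.63644429 0.11662654 0.2603474 ] [ 9.10916907e-01  4.12589011e-01 -8.34793043e-04  8.48754923e-06] [ 9.15836045e-03  5.27045407e-01  1.33613522e+00 -7.20693797e-04
  1.27993233e+00  7.29572695e-01] 0.4995294718026149 [[325.1922621    0.         282.14993077]
 [  0.         325.1922621  211.09441475]
 [  0.           0.           1.        ]] [[ 4.40569362e-04 -9.47463469e-01 -3.19863690e-01  8.18225140e-02]
 [ 9.99997668e-01 -2.58912940e-04  2.14428492e-03  3.34539090e-05]
 [-2.11444848e-03 -3.19863889e-01  9.47461145e-01 -1.45519796e-01]
 [ 0.00000000e+00  0.00000000e+00  0.00000000e+00  1.00000000e+00]]
```

View pics/w1.png

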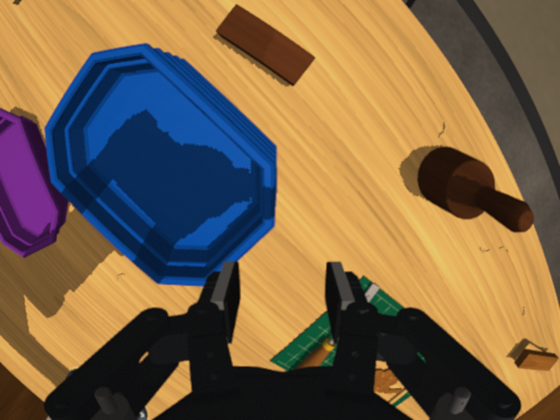

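The wrist view shows the top tray's full rim octagon, from about (47,160) to (275,160). Its near-right corner 3 is around (250,235), left of the fingers, which are at (225,300) and (345,300).

Run:
```python
from m import *
from scipy.spatial.transform import Rotation as Ro
s,d,d2=pickle.load(open('s1.pkl','rb'))
K=d['mtx'];z=d['range_z'];v,u=np.indices(z.shape)
a=(u-K[0,2])/K[0,0];b=(v-K[1,2])/K[1,1];th=np.hypot(a,b);f=np.tan(th)/np.maximum(th,1e-9)
p=np.stack([a*f*z,b*f*z,z],-1)@d['mount'][:3,:3].T+d['mount'][:3,3]
w=p@Ro.from_quat(s['tool_rot']).as_matrix().T+s['tcp_pos'];w[z==0]=np.nan
def show(n,w,h):
    bm=(h[...,0]>100)&(h[...,0]<125)&(h[...,1]>130)&(h[...,2]>40)&(w[...,1]>.05)&(w[...,1]<.4)&(w[...,0]>.4)&(w[...,0]<.72)
    R=w[bm&(w[...,2]>.15)&(w[...,2]<.168)]
    print(n,len(R),rect(R) if len(R) else'',np.percentile(R[:,2],[10,50,90,98]));return R
W=show('wrist',w,hsv(d))
S=[show(n,world(d2[n]),hsv(d2[n])) for n in d2]
A=np.vstack([W]+S);print(rect(A));
# line-based: project on axes by yaw; robust extents
for y in (2,3,4,5):
    t=np.radians(y);x=A[:,0]*np.cos(t)+A[:,1]*np.sin(t);yy=-A[:,0]*np.sin(t)+A[:,1]*np.cos(t)
    q=[np.percentile(k,[.5,99.5]) for k in(x,yy)];print(y,np.diff(q[0]),np.diff(q[1]),np.mean(q[0])*np.cos(t)-np.mean(q[1])*np.sin(t),np.mean(q[0])*np.sin(t)+np.mean(q[1])*np.cos(t))
r=np.array(rect(W)[0]);t=np.radians(rect(W)[2]);t=t if t<.8 else t-np.pi/2
c=np.array([[np.cos(t),-np.sin(t)],[np.sin(t),np.cos(t)]])@[.0576,-.0876]+r;print('corner3',c,np.degrees(t))
# direct: points near corner3
n=np.array([np.cos(t-np.pi/4),np.sin(t-np.pi/4)]);k=(A[:,:2]-c)@n;l=(A[:,:2]-c)@[n[1],-n[0]]
m=abs(l)<.018;m&=abs(k)<.02;print('corner band normal',np.percentile(k[m],[1,10,50,90,99]))
for nm in['side']:
    ww=world(d2[nm]);h=hsv(d2[nm]);g=(h[...,0]>50)&(h[...,0]<90)&(h[...,1]>80);G=ww[g&(abs(ww[...,2])<.02)&(ww[...,0]>.2)&(ww[...,0]<1)];print(rect(G))
```

```text
wrist 7584 ((0.572712242603302, 0.21430820226669312), (0.15931621193885803, 0.21627138555049896), 4.34110689163208) [0.15322894 0.1568644  0.15813748 0.15876929]
scene 651 ((0.5735862851142883, 0.21848061680793762), (0.15871523320674896, 0.21385319530963898), 4.500265121459961) [0.15324558 0.15614804 0.15882664 0.16021834]
side 315 ((0.5696842670440674, 0.2093576043844223), (0.15491554141044617, 0.21424730122089386), 4.163847923278809) [0.15399042 0.15628983 0.15825748 0.15970819]
((0.5726082921028137, 0.21382656693458557), (0.16139556467533112, 0.22297914326190948), 4.500265121459961)
2 [0.15929828] [0.21558243] 0.5733807434602229 0.2149599579903072
3 [0.15758173] [0.21530194] 0.5732600315378699 0.21477499478859444
4 [0.15695759] [0.21525725] 0.5732581641352549 0.21462998314482448
5 [0.15779809] [0.21552056] 0.5734696534711713 0.21456801333065276
corner3 [0.6367778 0.1313195] 4.34110689163208
corner band normal [-0.00604273 -0.00504875 -0.00120485  0.00263633  0.00365637]
((0.5376811623573303, -0.24511709809303284), (0.21330685913562775, 0.29217836260795593), 9.013190269470215)
```

```bash
python3 -m crank '[{"dp":[0,0.26,0],"angular":[0,0,0.35]},{"dp":[0,0.26,0],"angular":[0,0,0.35]},{"dp":[0,0,-0.6],"angular":[0,0,0]},{"dp":[0,0,-0.6],"angular":[0,0,0]},{"dp":[0,0,-0.6],"angular":[0,0,0]},{"dp":[0,0,-0.6],"angular":[0,0,0]},{"dp":[0,0,-0.6],"angular":[0,0,0]},{"dp":[0,0,-0.3],"angular":[0,0,0]},{"dp":[0,0,-0.2],"angular":[0,0,0]},{"dp":[0,0,0],"angular":[0,0,0]},{"dp":[0,0,0],"angular":[0,0,0]}]' 0.5 120
python3 - <<'E'
from station import sense, vision
import cv2
im=vision.snapshot("wrist")['image'];side=vision.snapshot("side")['image']
cv2.imwrite('pics/w2.png',cv2.hconcat([im[180:400,130:430],cv2.resize(side[90:220,200:350],(254,220))]))
E
```

```text
t: 2.15
tcp_pos: [0.6376, 0.1328, 0.1568]
tool_rot: [0.909, 0.417, 0.001, 0.0]
force: [0.2, -0.5, -0.3]
finger_gap: 0.501
gripper_force: 0.0
```

View pics/w2.png

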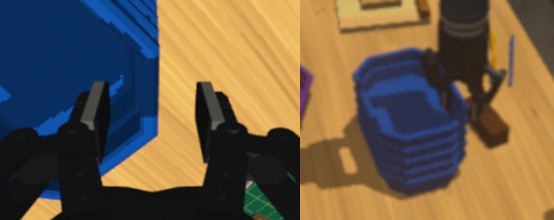

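The image shows the corner rim (crop x≈125–157) lying between the two pads (100 and 205). I'll shift slightly, lower and close.

```bash
python3 -m crank '[{"dp":[-0.04,0,-0.1],"angular":[0,0,0]},{"dp":[0,0,0],"angular":[0,0,0]},{"dp":[0,0,0],"angular":[0,0,0]},{"dp":[0,0,0],"angular":[0,0,0]},{"dp":[0,0,0],"angular":[0,0,0]},{"dp":[0,0,0],"angular":[0,0,0]},{"dp":[0,0,0],"angular":[0,0,0]},{"dp":[0,0,0],"angular":[0,0,0]}]' 1 110
```

```text
t: 3.05
tcp_pos: [0.6356, 0.1327, 0.1534]
tool_rot: [0.909, 0.417, -0.0, -0.0]
force: [-2.2, 0.1, 5.0]
finger_gap: 0.032
gripper_force: 106.2
```

Run:
```python
from station import sense, vision
import cv2
im=vision.snapshot("wrist")['image'];side=vision.snapshot("side")['image'];sc=vision.snapshot("scene")['image']
c=[cv2.resize(x,(390,390),interpolation=cv2.INTER_CUBIC) for x in(im[210:350,210:350],side[110:190,250:330])]
cv2.imwrite('pics/w3.png',cv2.hconcat(c))
```

```text
(no output)
```

View pics/w3.png

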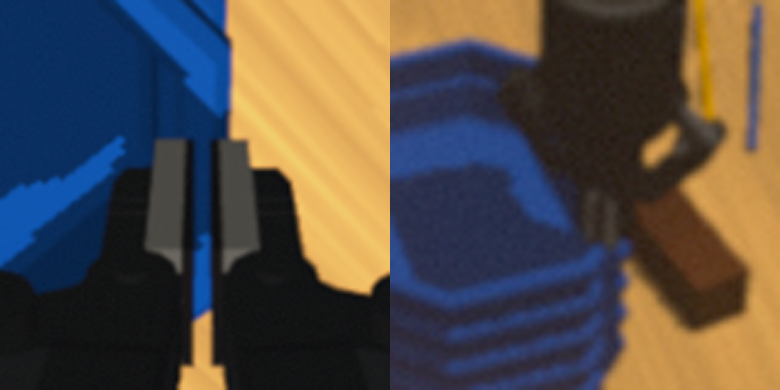

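```bash
python3 -m crank '[{"dp":[0,0,0],"angular":[0,0,0]},{"dp":[0,0,0],"angular":[0,0,0]},{"dp":[0,0,0],"angular":[0,0,0]},{"dp":[0,0,0],"angular":[0,0,0]}]' 1 30
python3 - <<'E'
from station import sense, vision
from m import *
from scipy.spatial.transform import Rotation as Ro
s=sense();d=vision.snapshot("wrist")
K=d['mtx'];z=d['range_z'];v,u=np.indices(z.shape)
a=(u-K[0,2])/K[0,0];b=(v-K[1,2])/K[1,1];th=np.hypot(a,b);f=np.tan(th)/np.maximum(th,1e-9)
p=np.stack([a*f*z,b*f*z,z],-1)@d['mount'][:3,:3].T+d['mount'][:3,3]
w=p@Ro.from_quat(s['tool_rot']).as_matrix().T+s['tcp_pos']
# tool frame: profile rows across the pad gap
for r in (262,268,275,285,295):
    print(r,[(c,tuple((p[r,c]*1000).round(0).astype(int)),tuple(d['image'][r,c])[0]-int(d['image'][r,c][2])) for c in range(262,304,4)])
E
```

```text
t: 3.6
tcp_pos: [0.6357, 0.1327, 0.1534]
tool_rot: [0.909, 0.417, -0.0, -0.0]
force: [-2.5, 0.4, 5.1]
finger_gap: 0.032
gripper_force: 106.5
262 [(262, (np.int64(-18), np.int64(-13), np.int64(45)), np.uint8(80)), (266, (np.int64(10), np.int64(-7), np.int64(-9)), np.uint8(254)), (270, (np.int64(11), np.int64(-5), np.int64(-9)), np.uint8(248)), (274, (np.int64(10), np.int64(-4), np.int64(-8)), np.uint8(248)), (278, (np.int64(11), np.int64(-2), np.int64(-9)), np.uint8(7)), (282, (np.int64(8), np.int64(0), np.int64(-4)), np.uint8(86)), (286, (np.int64(10), np.int64(2), np.int64(-9)), np.uint8(14)), (290, (np.int64(10), np.int64(4), np.int64(-9)), np.uint8(249)), (294, (np.int64(10), np.int64(6), np.int64(-9)), np.uint8(251)), (298, (np.int64(10), np.int64(8), np.int64(-9)), np.uint8(216)), (302, (np.int64(-75), np.int64(21), np.int64(153)), np.uint8(117))]
268 [(262, (np.int64(-22), np.int64(-13), np.int64(44)), np.uint8(78)), (266, (np.int64(10), np.int64(-7), np.int64(-14)), np.uint8(250)), (270, (np.int64(10), np.int64(-5), np.int64(-15)), np.uint8(249)), (274, (np.int64(10), np.int64
[... 2046 characters left out ...]
64(-6), np.int64(-37)), np.uint8(248)), (270, (np.int64(10), np.int64(-5), np.int64(-37)), np.uint8(249)), (274, (np.int64(11), np.int64(-3), np.int64(-38)), np.uint8(250)), (278, (np.int64(10), np.int64(-1), np.int64(-37)), np.uint8(6)), (282, (np.int64(-12), np.int64(0), np.int64(-4)), np.uint8(149)), (286, (np.int64(10), np.int64(2), np.int64(-37)), np.uint8(34)), (290, (np.int64(10), np.int64(3), np.int64(-36)), np.uint8(250)), (294, (np.int64(11), np.int64(5), np.int64(-38)), np.uint8(249)), (298, (np.int64(10), np.int64(7), np.int64(-37)), np.uint8(250)), (302, (np.int64(10), np.int64(8), np.int64(-37)), np.uint8(251))]<stdin>:11: RuntimeWarning: overflow encountered in scalar subtract
```

```bash
python3 -m crank '[{"dp":[-0.01,0.009,0.1],"angular":[-0.55,-0.64,0]},{"dp":[-0.01,0.009,0.1],"angular":[-0.55,-0.64,0]},{"dp":[-0.011,0.01,0.1],"angular":[-0.55,-0.64,0]},{"dp":[-0.013,0.011,0.1],"angular":[-0.55,-0.64,0]},{"dp":[0,0,0],"angular":[0,0,0]}]' 1 110
python3 - <<'E'
from station import sense, vision
from m import *
s=sense();print(s['ft_torque']);im=vision.snapshot("side");pickle.dump(im,open('s4.pkl','wb'))
im=im['image'];sc=vision.snapshot("scene")['image']
c=[cv2.resize(x,(390,390),interpolation=cv2.INTER_CUBIC) for x in(sc[180:300,290:410],im[105:215,220:330])]
cv2.imwrite('pics/w4.png',cv2.hconcat(c))
E
```

```text
t: 4.15
tcp_pos: [0.6348, 0.1337, 0.1653]
tool_rot: [0.908, 0.418, 0.013, 0.028]
force: [3.6, -5.4, -2.4]
finger_gap: 0.029
gripper_force: 104.7
[-0.70406189 -0.24871334  0.0054969 ]
```

View pics/w4.png

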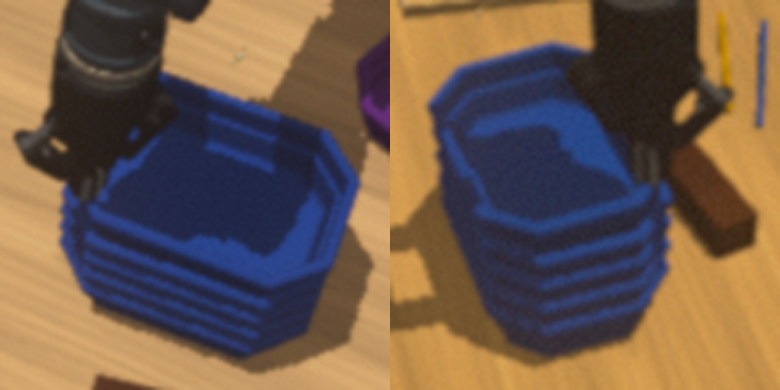

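Corner 3 is lifting and the gap below its rim is opening, with the stack still standing. I'll go on with less inward shift.

```bash
python3 -m crank '[{"dp":[0.005,-0.005,0.1],"angular":[-0.55,-0.64,0]},{"dp":[0,0,0.1],"angular":[-0.55,-0.64,0]},{"dp":[0,0,0.1],"angular":[-0.55,-0.64,0]},{"dp":[0,0,0],"angular":[0,0,0]}]'
```

```text
t: 4.65
tcp_pos: [0.6346, 0.1338, 0.175]
tool_rot: [0.907, 0.417, 0.022, 0.047]
force: [-0.6, -0.3, -1.3]
finger_gap: 0.031
gripper_force: 105.9
```

Forces are low. I'll finish the peel with 3 cm at the corner.

```bash
python3 -m crank '[{"dp":[-0.008,0.007,0.1],"angular":[-0.55,-0.64,0]},{"dp":[-0.008,0.007,0.1],"angular":[-0.55,-0.64,0]},{"dp":[-0.008,0.007,0.1],"angular":[-0.55,-0.64,0]},{"dp":[0,0,0],"angular":[0,0,0]},{"dp":[0,0,0],"angular":[0,0,0]}]'
python3 - <<'E'
from station import sense, vision
from m import *
s=sense();print(s['ft_torque'])
d={n:vision.snapshot(n) for n in('scene','side')};pickle.dump(d,open('s5.pkl','wb'))
c=[cv2.resize(x,(390,390),interpolation=cv2.INTER_CUBIC) for x in(d['scene']['image'][180:300,290:410],d['side']['image'][105:215,220:330])]
cv2.imwrite('pics/w5.png',cv2.hconcat(c))
w=world(d['scene']);h=hsv(d['scene'])
b=(h[...,0]>105)&(h[...,0]<125)&(h[...,1]>150)&(h[...,2]>60)&(w[...,2]>.145)&(w[...,2]<.23)
P=w[b];c=np.array([.573,.2148]);n=np.array([.758,-.652]);k=(P[:,:2]-c)@n
for lo in np.arange(-.12,.12,.03):
    m=(k>lo)&(k<lo+.03)
    if m.sum()>5: print(round(lo+.015,3),m.sum(),np.percentile(P[m,2],90))
E
```

```text
t: 5.15
tcp_pos: [0.634, 0.1344, 0.1834]
tool_rot: [0.906, 0.416, 0.031, 0.067]
force: [-0.2, -0.6, -0.8]
finger_gap: 0.028
gripper_force: 106.0
[ 0.04528995  0.1235616  -0.05498395]
-0.105 42 0.15768000226834578
-0.075 80 0.16264600306016788
-0.045 53 0.16698629265359463
-0.015 43 0.1731622808327853
0.015 72 0.1764514011143904
0.045 69 0.18158810789026672
0.075 63 0.18489137311853385
0.105 25 0.1884731101604958
```

View pics/w5.png

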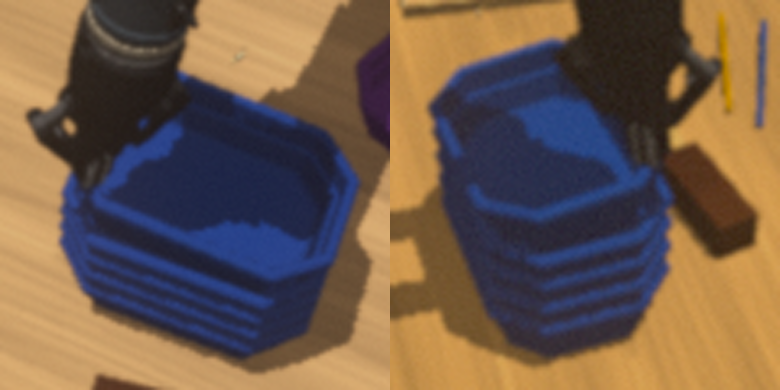

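The peel worked: corner 3 is up 30 mm and the far corner is still at 0.158 m. Now I lift straight up.

```bash
python3 -m crank '[{"dp":[0,0,0.1],"angular":[0,0,0]},{"dp":[0,0,0.1],"angular":[0,0,0]},{"dp":[0,0,0.1],"angular":[0,0,0]},{"dp":[0,0,0.1],"angular":[0,0,0]},{"dp":[0,0,0.1],"angular":[0,0,0]},{"dp":[0,0,0],"angular":[0,0,0]}]'
```

```text
t: 5.85
tcp_pos: [0.6338, 0.1345, 0.1984]
tool_rot: [0.906, 0.416, 0.031, 0.067]
force: [-1.3, 0.2, -2.7]
finger_gap: 0.032
gripper_force: 104.0
```

```bash
python3 -m crank '[{"dp":[0,0,0.2],"angular":[0,0,0]},{"dp":[0,0,0.3],"angular":[0,0,0]},{"dp":[0,0,0.4],"angular":[0,0,0]},{"dp":[0,0,0.5],"angular":[0,0,0]},{"dp":[0,0,0.5],"angular":[0,0,0]},{"dp":[0,0,0.5],"angular":[0,0,0]},{"dp":[0,0,0.4],"angular":[0,0,0]},{"dp":[0,0,0.2],"angular":[0.9,1.1,0]},{"dp":[0,0,0],"angular":[0.9,1.1,0]},{"dp":[0,0,0],"angular":[0.9,1.1,0]},{"dp":[0,0,0],"angular":[0.9,1.1,0]},{"dp":[0,0,0],"angular":[0.9,1.0,0]},{"dp":[0,0,0],"angular":[0.9,1.0,0]},{"dp":[0,0,0],"angular":[0,0,0]}]'
python3 - <<'E'
from station import sense, vision
from m import *
d={n:vision.snapshot(n) for n in('scene','side')};pickle.dump(d,open('s6.pkl','wb'))
c=[cv2.resize(x,(390,390),interpolation=cv2.INTER_CUBIC) for x in(d['scene']['image'][130:310,250:430],d['side']['image'][70:220,190:340])]
cv2.imwrite('pics/w6.png',cv2.hconcat(c))
w=world(d['scene']);h=hsv(d['scene'])
b=(h[...,0]>105)&(h[...,0]<125)&(h[...,1]>150)&(h[...,2]>60)&(w[...,1]>.02)&(w[...,1]<.42)&(w[...,0]<.75)
P=w[b];c=np.array([.573,.2148]);n=np.array([.758,-.652]);k=(P[:,:2]-c)@n
for lo in np.arange(-.12,.12,.04):
    m=(k>lo)&(k<lo+.04)
    if m.sum()>5: print(round(lo+.02,3),m.sum(),np.percentile(P[m,2],[95,99]))
E
```

```text
t: 7.25
tcp_pos: [0.6344, 0.1338, 0.2879]
tool_rot: [0.909, 0.417, -0.001, 0.0]
force: [0.6, 0.2, -0.5]
finger_gap: -0.002
gripper_force: 0.0
-0.1 731 [0.18862819 0.19241803]
-0.06 855 [0.19354444 0.19553119]
-0.02 640 [0.19516659 0.1976799 ]
0.02 521 [0.13140951 0.13358836]
0.06 349 [0.13240615 0.13445683]
0.1 81 [0.1343635  0.13485336]
```

View pics/w6.png

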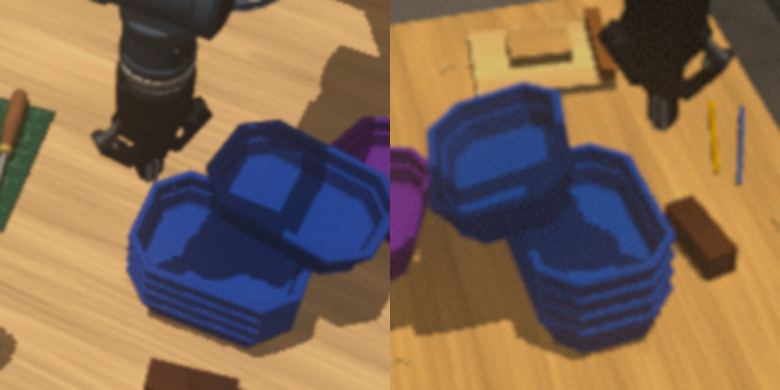

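The tray slipped out of the fingers; it's now leaning off the stack towards the purple tray, around (300,195) in the left crop. I need to see whether it is still moving.

```bash
python3 -m crank '[{"dp":[0,0,0.3],"angular":[0,0,0]},{"dp":[0,0,0.3],"angular":[0,0,0]},{"dp":[0,0,0],"angular":[0,0,0]},{"dp":[0,0,0],"angular":[0,0,0]},{"dp":[0,0,0],"angular":[0,0,0]}]' 0.5 120
python3 - <<'E'
from station import sense, vision
from m import *
import time
a=vision.snapshot('scene');b=vision.snapshot('side');a2=vision.snapshot('scene')
pickle.dump(dict(scene=a,side=b),open('s7.pkl','wb'))
print('diff',(cv2.absdiff(a['image'],a2['image']).max(-1)>40).sum())
c=[cv2.resize(x,(390,390),interpolation=cv2.INTER_CUBIC) for x in(a['image'][130:330,280:480],b['image'][70:250,140:320])]
cv2.imwrite('pics/w7.png',cv2.hconcat(c))
E
```

```text
t: 7.85
tcp_pos: [0.6337, 0.1344, 0.3061]
tool_rot: [0.909, 0.417, -0.0, 0.001]
force: [0.5, -0.1, -0.3]
finger_gap: 0.498
gripper_force: 0.0
diff 82
```

View pics/w7.png

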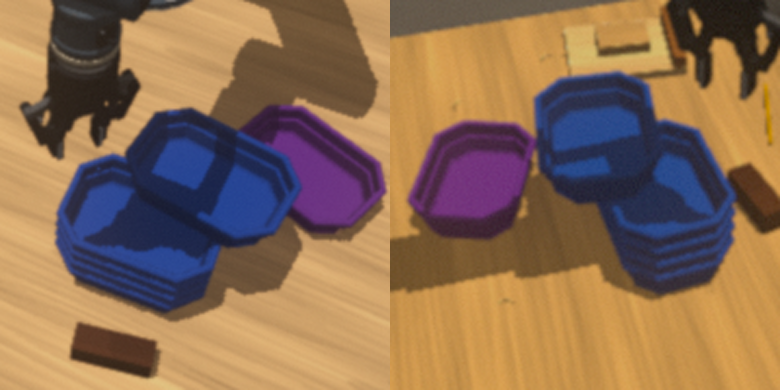

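The two scene frames match and show the tray resting still on the stack's far side, overhanging towards the purple tray; the stack is upright. I've used all my pictures, so from here I measure the tray's pose by depth.

```bash
cat >> m.py <<'E'
from scipy.spatial.transform import Rotation as Ro
def wristw(s,d):
    K=d['mtx'];z=d['range_z'];v,u=np.indices(z.shape)
    a=(u-K[0,2])/K[0,0];b=(v-K[1,2])/K[1,1];th=np.hypot(a,b);f=np.tan(th)/np.maximum(th,1e-9)
    p=np.stack([a*f*z,b*f*z,z],-1)@d['mount'][:3,:3].T+d['mount'][:3,3]
    w=p@Ro.from_quat(s['tool_rot']).as_matrix().T+s['tcp_pos'];w[z==0]=np.nan
    return w,p
def blue(h): return (h[...,0]>100)&(h[...,0]<125)&(h[...,1]>130)&(h[...,2]>40)
def plane(P,n=400,tol=.002,ok=lambda nn:True):
    rng=np.random.default_rng(0);best=None
    for _ in range(n):
        a=P[rng.choice(len(P),3,False)];nn=np.cross(a[1]-a[0],a[2]-a[0]);l=np.linalg.norm(nn)
        if l<1e-6: continue
        nn=nn/l; nn=nn if nn[2]>0 else -nn
        if not ok(nn): continue
        m=abs((P-a[0])@nn)<tol
        if best is None or m.sum()>best.sum(): best=m
    c=P[best].mean(0);nn=np.linalg.svd(P[best]-c,full_matrices=False)[2][2];nn=nn if nn[2]>0 else -nn
    return c,nn,best
E
python3 - <<'E'
from station import sense,vision
from m import *
s=sense();dw=vision.snapshot('wrist');pickle.dump((s,dw),open('w8.pkl','wb'))
d=pickle.load(open('s7.pkl','rb'))
C=[]
for n,w,h in [(n,world(d[n]),hsv(d[n])) for n in d]+[('wrist',wristw(s,dw)[0],hsv(dw))]:
    P=w[blue(h)&(w[...,0]>.3)&(w[...,0]<.72)&(w[...,1]>.05)&(w[...,1]<.5)&(w[...,2]>.01)]
    C.append(P);print(n,len(P),P.min(0),P.max(0))
    Q=P[(P[:,2]>.05)]
    for i in range(3):
        c,nn,m=plane(Q,ok=lambda v:v[2]>.6);print('  plane',c.round(3),nn.round(3),m.sum(),Q[m].min(0).round(3),Q[m].max(0).round(3));Q=Q[~m]
pickle.dump(C,open('C.pkl','wb'))
E
```

```text
scene 6323 [0.30302777 0.10966448 0.02618636] [0.65795006 0.39106877 0.19552088]
  plane [0.522 0.267 0.133] [0.026 0.009 1.   ] 1191 [0.428 0.11  0.128] [0.658 0.371 0.138]
  plane [0.575 0.215 0.08 ] [0.026 0.008 1.   ] 1130 [0.512 0.117 0.075] [0.656 0.31  0.083]
  plane [0.491 0.278 0.134] [-0.071  0.023  0.997] 673 [0.43  0.185 0.129] [0.571 0.37  0.142]
side 2462 [0.42528067 0.10060089 0.04851209] [0.6537872  0.37868686 0.18819825]
  plane [0.516 0.272 0.133] [ 0.001 -0.012  1.   ] 965 [0.439 0.102 0.129] [0.651 0.372 0.136]
  plane [0.592 0.221 0.079] [-0.001 -0.009  1.   ] 480 [0.513 0.101 0.076] [0.651 0.306 0.082]
  plane [0.533 0.244 0.13 ] [-0.005 -0.016  1.   ] 239 [0.443 0.104 0.125] [0.654 0.369 0.132]
wrist 45104 [0.30267378 0.10275858 0.01490573] [0.65785451 0.48758785 0.31446831]
  plane [0.502 0.273 0.134] [-0.004  0.007  1.   ] 12233 [0.431 0.106 0.131] [0.655 0.37  0.136]
  plane [0.584 0.207 0.08 ] [-0.004  0.001  1.   ] 11642 [0.514 0.12  0.078] [0.656 0.309 0.083]
  plane [0.523 0.266 0.185] [-0.017  0.006  1.   ] 4190 [0.419 0.162 0.182] [0.59  0.386 0.189]
```

The tray is lying flat and level on the stack rims: interior bottom at 0.134 m, rim top at 0.185 m, shifted towards −x +y. I can re-grip it.

Run:
```python
from m import *
C=pickle.load(open('C.pkl','rb'))
for P in C:
    R=P[(P[:,2]>.179)&(P[:,2]<.19)];
    H=cv2.convexHull(R[:,:2].astype(np.float32))
    print(len(R),rect(R),R.min(0).round(3),R.max(0).round(3),np.percentile(R[:,2],[50,90]).round(4))
R=C[2];R=R[(R[:,2]>.182)&(R[:,2]<.188)]
c,sz,a=rect(R);t=np.radians(a);U=np.array([[np.cos(t),np.sin(t)],[-np.sin(t),np.cos(t)]]);q=(R[:,:2]-c)@U.T
print(np.histogram(q[:,0]*1e3,12,(-120,120))[0],np.histogram(q[:,1]*1e3,12,(-120,120))[0])
for ax in(0,1):
  for sg in(-1,1):
    m=(abs(q[:,1-ax])<.03)&(sg*q[:,ax]>.04);print(ax,sg,m.sum(),np.percentile(q[m,ax],[2,50,98]).round(4))
print('dirs',U)
```

```text
479 ((0.5014945864677429, 0.2833768129348755), (0.2082292139530182, 0.15928873419761658), 82.67789459228516) [0.423 0.174 0.179] [0.588 0.391 0.19 ] [0.1848 0.1892]
161 ((0.5021659731864929, 0.27083396911621094), (0.21233250200748444, 0.1522672027349472), 85.39860534667969) [0.425 0.163 0.18 ] [0.583 0.379 0.188] [0.1844 0.1865]
5444 ((0.5032514333724976, 0.27381080389022827), (0.21827484667301178, 0.15921784937381744), 83.27722930908203) [0.419 0.161 0.179] [0.59  0.386 0.19 ] [0.1849 0.187 ]
[529 536 411 342 349 346 324 331 305 323 370 489] [   0    0 2082  494  287  263  233  215  282  799    0    0]
0 -1 403 [-0.1071 -0.1028 -0.0991]
0 1 343 [0.0995 0.1028 0.1071]
1 -1 730 [-0.079  -0.0752 -0.0691]
1 1 285 [0.07   0.0734 0.0781]
dirs [[ 0.11706544  0.9931242 ]
 [-0.9931242   0.11706544]]
```

```bash
python3 -m crank '[{"dp":[-0.378,0.872,0],"angular":[0,0,6.8]},{"dp":[-0.378,0.872,0],"angular":[0,0,6.8]},{"dp":[-0.378,0.872,0],"angular":[0,0,6.8]},{"dp":[-0.378,0.872,0],"angular":[0,0,6.8]},{"dp":[-0.378,0.872,0],"angular":[0,0,6.8]},{"dp":[0,0,-0.6],"angular":[0,0,0]},{"dp":[0,0,-0.6],"angular":[0,0,0]},{"dp":[0,0,-0.6],"angular":[0,0,0]},{"dp":[0,0,-0.6],"angular":[0,0,0]},{"dp":[0,0,-0.6],"angular":[0,0,0]},{"dp":[0,0,-0.4],"angular":[0,0,0]},{"dp":[0,0,0],"angular":[0,0,0]},{"dp":[0,0,0],"angular":[0,0,0]}]' 0.5 40
python3 - <<'E'
from station import sense,vision
from m import *
s=sense();d=vision.snapshot('wrist');w,p=wristw(s,d)
b=blue(hsv(d))
R=p[b&(w[...,2]>.18)&(w[...,2]<.19)];m=(abs(R[:,0])<.03)&(abs(R[:,1])<.04)
print(m.sum(),np.percentile(R[m],[2,50,98],axis=0).round(4) if m.any() else '')
P=w[b&(w[...,2]>.183)&(w[...,2]<.188)];print(rect(P))
E
```

```text
t: 9.35
tcp_pos: [0.5775, 0.2651, 0.2043]
tool_rot: [0.747, 0.665, 0.0, 0.001]
force: [-0.1, 0.1, 0.7]
finger_gap: 0.501
gripper_force: 0.0
1673 [[-0.0283 -0.0052  0.0174]
 [ 0.0026 -0.0006  0.019 ]
 [ 0.029   0.0044  0.0216]]
((0.5038760900497437, 0.27624258399009705), (0.21537761390209198, 0.15881383419036865), 83.70764923095703)
```

The rim is centred between the pads. I'll go down and close at moderate force.

```bash
python3 -m crank '[{"dp":[0,0,-0.5],"angular":[0,0,0]},{"dp":[0,0,-0.38],"angular":[0,0,0]},{"dp":[0,0,0],"angular":[0,0,0]}]'; python3 -m crank '[{"dp":[0,0,0],"angular":[0,0,0]},{"dp":[0,0,0],"angular":[0,0,0]},{"dp":[0,0,0],"angular":[0,0,0]},{"dp":[0,0,0],"angular":[0,0,0]},{"dp":[0,0,0],"angular":[0,0,0]},{"dp":[0,0,0],"angular":[0,0,0]}]' 1 50
python3 - <<'E'
from station import sense,vision
from m import *
s=sense();d=vision.snapshot('wrist');w,p=wristw(s,d);pickle.dump((s,d),open('g.pkl','wb'));print(s['ft_torque'])
im=d['image'].astype(int)
for r in(262,280):
    print(r,[(c,*(p[r,c]*1e3).round(1).tolist(),*im[r,c]) for c in range(268,298,3)])
b=blue(hsv(d));R=p[b&(abs(p[...,0])<.04)&(abs(p[...,1])<.02)&(p[...,2]<.01)&(p[...,2]>-.02)]
for x in np.arange(-.04,.04,.01):
    m=(R[:,0]>x)&(R[:,0]<x+.01); 
    if m.sum()>3: print(round(x,2),m.sum(),np.percentile(R[m],[2,50,98],axis=0)[:,1:].round(4).tolist())
E
```

```text
t: 9.7
tcp_pos: [0.5763, 0.2648, 0.1766]
tool_rot: [0.747, 0.665, -0.001, 0.0]
force: [-1.5, -0.2, -0.1]
finger_gap: 0.498
gripper_force: 0.0
t: 10.3
tcp_pos: [0.5779, 0.2652, 0.1785]
tool_rot: [0.747, 0.665, 0.001, 0.001]
force: [0.6, 0.0, 3.3]
finger_gap: 0.094
gripper_force: 49.7
[-0.05720229 -0.14614215 -0.05405333]
262 [(268, 10.6, -6.7, -9.7, np.int64(88), np.int64(95), np.int64(99)), (271, 10.5, -5.3, -9.5, np.int64(46), np.int64(49), np.int64(51)), (274, 10.6, -3.9, -9.7, np.int64(70), np.int64(37), np.int64(18)), (277, 9.3, -2.5, -7.2, np.int64(122), np.int64(62), np.int64(15)), (280, 9.5, -1.1, -7.5, np.int64(123), np.int64(63), np.int64(17)), (283, 8.8, 0.4, -6.3, np.int64(123), np.int64(62), np.int64(17)), (286, 9.1, 1.8, -6.9, np.int64(118), np.int64(61), np.int64(17)), (289, 8.8, 3.3, -6.2, np.int64(104), np.int64(53), np.int64(14)), (292, 10.5, 4.6, -9.6, np.int64(22), np.int64(23), np.int64(25)), (295, 10.2, 6.0, -8.9, np.int64(86), np.int64(92), np.int64(96))]
280 [(268, 10.8, -6.1, -26.6, np.int64(88), np.int64(94), np.int64(98)), (271, 10.1, -4.8, -25.4, np.int64(2
[... 416 characters left out ...]
50), np.int64(16)), (292, 10.4, 4.1, -25.8, np.int64(22), np.int64(21), np.int64(23)), (295, 10.1, 5.4, -25.4, np.int64(68), np.int64(73), np.int64(76))]
-0.04 228 [[-0.0045, -0.008], [-0.0001, -0.0067], [0.0043, -0.0043]]
-0.03 235 [[-0.0044, -0.008], [-0.0001, -0.0068], [0.0042, -0.0044]]
-0.02 233 [[-0.0037, -0.0081], [-0.0001, -0.007], [0.0035, -0.0051]]
-0.01 294 [[-0.0039, -0.0194], [-0.0001, -0.007], [0.0039, -0.0055]]
0.0 366 [[-0.0171, -0.0178], [-0.0001, -0.0071], [0.0167, -0.0052]]
0.01 399 [[-0.0044, -0.0085], [-0.0001, -0.0067], [0.0051, -0.004]]
0.02 437 [[-0.0048, -0.0082], [0.0003, -0.0067], [0.005, -0.0042]]
0.03 461 [[-0.0047, -0.0082], [0.0003, -0.0067], [0.0049, -0.0042]]
```

At 50 N the gap is 0.094, so the grip is properly on the 10 mm rim; the earlier 110 N over-squeezed it. I'll lift gently and check.

```bash
cat > chk.py <<'E'
from station import sense,vision
from m import *
s=sense();print(s['force'].round(2),s['ft_torque'].round(3),s['finger_gap'],s['gripper_force'])
d=vision.snapshot('wrist');w,p=wristw(s,d);z0=s['tcp_pos'][2]
near=blue(hsv(d))&(np.linalg.norm(w[...,:2]-s['tcp_pos'][:2],axis=-1)<.25)
Q=w[near&(w[...,2]>z0-.06)&(w[...,2]<z0+.03)]
c,n,m=plane(Q,ok=lambda v:v[2]>.8)
print('bottom',c.round(3),n.round(3),'tilt',np.arccos(n[2]).round(3),m.sum(),Q[m].min(0).round(3),Q[m].max(0).round(3))
h=(Q-c)@n;R=Q[(h>.042)&(h<.058)]
if len(R)>50: print('rim',rect(R))
E
python3 -m crank '[{"dp":[0,0,0.1],"angular":[0,0,0]},{"dp":[0,0,0.15],"angular":[0,0,0]},{"dp":[0,0,0.2],"angular":[0,0,0]},{"dp":[0,0,0.15],"angular":[0,0,0]},{"dp":[0,0,0.1],"angular":[0,0,0]},{"dp":[0,0,0],"angular":[0,0,0]},{"dp":[0,0,0],"angular":[0,0,0]}]'; python3 chk.py
```

```text
t: 11.05
tcp_pos: [0.5771, 0.265, 0.1987]
tool_rot: [0.747, 0.665, -0.0, 0.001]
force: [-0.5, 1.0, -2.3]
finger_gap: 0.089
gripper_force: 49.0
[-0.49  1.04 -2.28] [-0.018 -0.158 -0.032] 0.08910236043368806 49.03224617242813
bottom [0.508 0.293 0.151] [-0.039  0.004  0.999] tilt 0.039 35048 [0.434 0.19  0.148] [0.574 0.37  0.156]
rim ((0.5102510452270508, 0.27698972821235657), (0.2133140116930008, 0.16908195614814758), 84.39036560058594)
```

```bash
python3 -m crank '[{"dp":[0,0,0.15],"angular":[0,0,0]},{"dp":[0,0,0.25],"angular":[0,0,0]},{"dp":[0,0,0.35],"angular":[0,0,0]},{"dp":[0,0,0.35],"angular":[0,0,0]},{"dp":[0,0,0.25],"angular":[0,0,0]},{"dp":[0,0,0.15],"angular":[0,0,0]},{"dp":[0,-0.1,0],"angular":[0,0,0]},{"dp":[0.03,-0.2,0],"angular":[0,0,0]},{"dp":[0.03,-0.3,0],"angular":[0,0,0]},{"dp":[0.03,-0.4,0],"angular":[0,0,0]},{"dp":[0.03,-0.5,0],"angular":[0,0,0]},{"dp":[0.03,-0.5,0],"angular":[0,0,0]},{"dp":[0.03,-0.5,0],"angular":[0,0,0]},{"dp":[0.03,-0.5,0],"angular":[0,0,0]},{"dp":[0.03,-0.5,0],"angular":[0,0,0]},{"dp":[0.03,-0.5,0],"angular":[0,0,0]},{"dp":[0.03,-0.4,0],"angular":[0,0,0]},{"dp":[0.03,-0.3,0],"angular":[0,0,0]},{"dp":[0,-0.2,0],"angular":[0,0,0]},{"dp":[0,-0.1,0],"angular":[0,0,0]}]'; python3 chk.py
```

```text
t: 13.1
tcp_pos: [0.5871, 0.1146, 0.2437]
tool_rot: [0.747, 0.664, -0.0, 0.001]
force: [0.3, 0.2, -1.4]
finger_gap: 0.089
gripper_force: 49.0
[ 0.27  0.24 -1.35] [ 0.073 -0.079 -0.019] 0.0890478205887088 49.038158347830176
bottom [0.519 0.142 0.196] [-0.041  0.005  0.999] tilt 0.041 34975 [0.444 0.039 0.192] [0.584 0.219 0.201]
rim ((0.5145914554595947, 0.12620368599891663), (0.2138093262910843, 0.15685833990573883), 83.49779510498047)
```

```bash
python3 -m crank '[{"dp":[0.04,-0.2,0],"angular":[0,0,0]},{"dp":[0.04,-0.4,0],"angular":[0,0,0]},{"dp":[0.04,-0.6,0],"angular":[0,0,0]},{"dp":[0.04,-0.75,0],"angular":[0,0,0]},{"dp":[0.04,-0.75,0],"angular":[0,0,0]},{"dp":[0.04,-0.75,0],"angular":[0,0,0]},{"dp":[0.04,-0.75,0],"angular":[0,0,0]},{"dp":[0.04,-0.75,0],"angular":[0,0,0]},{"dp":[0.04,-0.75,0],"angular":[0,0,0]},{"dp":[0.04,-0.75,0],"angular":[0,0,0]},{"dp":[0.04,-0.75,0],"angular":[0,0,0]},{"dp":[0.04,-0.75,0],"angular":[0,0,0]},{"dp":[0.04,-0.75,0],"angular":[0,0,0]},{"dp":[0.04,-0.75,0],"angular":[0,0,0]},{"dp":[0.04,-0.75,0],"angular":[0,0,0]},{"dp":[0.04,-0.75,0],"angular":[0,0,0]},{"dp":[0.04,-0.6,0],"angular":[0,0,0]},{"dp":[0.04,-0.4,0],"angular":[0,0,0]},{"dp":[0.04,-0.25,0],"angular":[0,0,0]},{"dp":[0.04,-0.15,0],"angular":[0,0,0]}]'; python3 -m crank '[{"dp":[0,0,0],"angular":[0,0.6,0]},{"dp":[0,0,0],"angular":[0,0.6,0]},{"dp":[0,0,0],"angular":[0,0.6,0]},{"dp":[0,0,0],"angular":[0,0.6,0]},{"dp":[0,0,0],"angular":[0,0,0]},{"dp":[0,0,0],"angular":[0,0,0]},{"dp":[0,0,0],"angular":[0,0,0]},{"dp":[0,0,0],"angular":[0,0,0]},{"dp":[0,0,0],"angular":[0,0,0]},{"dp":[0,0,0],"angular":[0,0,0]}]'; python3 chk.py
python3 - <<'E'
from station import vision
from m import *
d={n:vision.snapshot(n) for n in('scene','side')};o=pickle.load(open('s0.pkl','rb'))
for n in d:
    w=world(d[n]);h=hsv(d[n])
    R=w[blue(h)&(w[...,2]>.125)&(w[...,2]<.14)&(w[...,1]>.05)&(w[...,1]<.4)&(w[...,0]>.4)&(w[...,0]<.75)];c,nn,m=plane(R)
    print(n,'stack rim',rect(R),nn.round(3),np.median(R[:,2]))
    df=cv2.absdiff(d[n]['image'],o[n]['image']).max(-1)
    for nm,c in dict(scene=dict(mallet=(232,285),blank=(338,309)),side=dict(mallet=(368,210),blank=(313,163)))[n].items(): print(nm,w[c[1],c[0]].round(3))
E
```

```text
t: 15.15
tcp_pos: [0.6111, -0.2558, 0.2436]
tool_rot: [0.747, 0.665, -0.0, 0.001]
force: [-0.3, 1.0, -2.2]
finger_gap: 0.092
gripper_force: 49.0
t: 16.15
tcp_pos: [0.611, -0.2555, 0.2438]
tool_rot: [0.747, 0.664, -0.016, -0.013]
force: [-0.0, 0.1, -2.0]
finger_gap: 0.093
gripper_force: 49.0
[-0.01  0.13 -2.03] [-0.058 -0.271  0.06 ] 0.09325030336701354 49.03915677219629
bottom [ 0.541 -0.228  0.199] [0.001 0.005 1.   ] tilt 0.005 34936 [ 0.466 -0.331  0.197] [ 0.606 -0.151  0.202]
rim ((0.5383995771408081, -0.2440890073776245), (0.21387247741222382, 0.15675219893455505), 83.31489562988281)
scene stack rim ((0.5746718049049377, 0.21784405410289764), (0.1577264666557312, 0.21276076138019562), 3.9259495735168457) [0.005 0.002 1.   ] 0.13023737687263526
mallet [ 0.817 -0.01   0.096]
blank [0.731 0.251 0.042]
side stack rim ((0.5441238284111023, 0.19357943534851074), (0.13490340113639832, 0.22389529645442963), 31.285585403442383) [ 0.001 -0.001  1.   ] 0.13016081299937676
mallet [ 0.624 -0.285  0.422]
blank [ 0.532 -0.265  0.531]
```

The tray is held level (tilt 0.005 rad) with its centre over the mat and about 0.22 m up. The stack is upright in its original place.

```bash
python3 -c "
from station import order
print(order.sign_off())"
```

```text
the job is handed in; nothing more can be done
None
```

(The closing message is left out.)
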